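Clamp the picture panel and hold the stencil over it

ROBOT

A 6-joint arm with a two-finger parallel gripper is mounted at the origin on the work surface. World frame = base frame: x ahead of the robot, y to its left, z up, the work surface at z = 0. Lengths are in m, angles in degrees, forces in N, time in s.
With the tool pointing down it reaches from about 0.4 to 0.925 m from the base axis. Payload 12.5 kg.
Tool frame: the origin (TCP) lies on the mounting face of the last link; the fingertips stand 190 mm ahead of it and the grasp point (between the pads) lies 171 mm ahead of it; z points along the fingers, x is the direction in which the jaws open and shut, and the axes are right-handed (so a half turn about z gives the same grasp; the last joint's range is limited). The gripper opens to 95 mm and grips with 3 to 60 N. Pads are 20 mm wide; open, the fingers measure 119 mm over their backs; the gripper's body (75 mm by 180 mm) begins 59 mm behind the grasp point.
Start: joints at [-82.025, 28.126, 89.318, -0, 62.55, -6.05], TCP at [0.151, -0.606, 0.405] pointing down, gripper open.
Joint ranges: [-177.58, 177.58], [-47.91, 125.51], [2.72, 160], [-65.01, 245.01], [3.68, 167.84], [-153.87, 153.87]. Speed limits (degrees/s): [127.2, 127.2, 159.86, 180, 180, 180].

INTERFACE

Orientations are given as [roll, pitch, yaw] about the fixed x, y, z axes, in that order (R = Rz(yaw) Ry(pitch) Rx(roll)).
In Python, from bench import sensors, cams, ticket gives the robot as it stands.
- The arm moves only by the tool play_rows, never from a script. Its argument "steps" is a list of rows, each a list of 7 numbers: the shift along the tool's x, y, z in m, then the turn, a rotation vector about the tool's x, y, z in rad, then the opening in per cent of the stroke, from 0 (shut) to 100 (fully open). A call has 1 to 12 rows; each row shifts and turns the commanded pose from where the row before left it, along the tool's axes as they then stand; what a row does not reach is not made up. A row lasts 1/12 s, in which the tool goes at most 41.7 mm and 7.16 degrees, less where a joint would pass 70% of its speed; a pose out of reach is approached as far as the arm can. A call with a gripper value outside its range is refused whole. The fingers move at their own pace and stop on an object; "newtons" is the grip in N (left out, the last holds). Time passes only in rows, so rows that do not move let the fingers close. It gives the time, the measured TCP pose, the force and the opening at its end, in the units of the state.
- sensors.observe(): the state, without advancing time (a new reading comes with each control period).
- cams.grab_frame(name): name is "side" or "top" or "wrist"; returns a dict with "image" (420x560x3 uint8, blue, green, red), "fx", "fy", "cx", "cy" (pixels), "dist_coeffs" ([k1, k2, p1, p2, k3] as OpenCV has them; the pictures are not rectified), "R" (3x3) and "t" (3): a world point X has camera coordinates R X + t; the wrist camera has in their place "tool_from_camera" (4x4, takes a point from camera to tool coordinates, whose origin is the TCP and whose axes are the tool frame's). Camera axes: x right, y down, z forward; pixel columns grow to the right and rows downward; lengths in m; the calibration is good to about 2 mm. A picture is of the moment at which its call begins: read the wrist's pose just before it. There is no depth.
- ticket.hand_in(): hands the job in, once; it reports no verdict.
The state is a dict: "time_s": time; "qpos": joint angles; "joint_velocities": joint speeds; "joint_efforts": joint torques, N m; "eef_pos": TCP position; "tool_rot": TCP orientation; "ft_force": force on the tool from outside, world axes, zero at the start; "wrist_torque": the same for the moment, N m; "gripper_width": opening from 0.0 (shut) to 1.0 (fully open).
Only numpy, scipy, OpenCV 4.12 (cv2) and the standard library are available. Lean on these libraries where they do the work, as an engineer would, in place of code of your own. Each camera call takes 0.05 s, during which the arm holds its last target. There are 200 camera calls.

TASK

First crank the red knob of the blue vise clockwise until the sliding jaw grips the white picture panel firmly against the fixed jaw. Then pick up the orange stencil by its handle, lift it clear above the row of jars without bumping them, and bring it squarely over the black outline on the panel, centred and level, about 1 cm above the surface; the panel is freshly glued, so the stencil must never touch it. Finish while still holding the stencil there, motionless, with the panel still clamped, ready for sprinkling.

Things in the scene. Friction and masses are not known exactly. Their poses are not given: they have to be found in the camera images.
- vise: blue panel vise fixed to the table, lying along its own x axis (bed 390 mm long in x, 150 mm wide at the panel, 20 mm high). Origin on the table under the middle of the panel's place; +x points from the crank end (near the robot) to the fixed jaw. The fixed jaw's gripping face stands at x = +75 mm and looks to -x; its top is 34 mm above the table.
- jaw: sliding steel jaw, 130 mm wide (y), top 34 mm above the table. Origin in its gripping face (which looks to the vise's +x), at table height; at crank angle 0 the face is at x = -83 mm in the vise's frame. Cranking moves it towards +x, 3 mm per radian.
- crank (a joint): crank angle in rad; grows when turned clockwise seen from above, closing the jaw. At 0 the arm points along the vise's +y, at 1.57 along its +x. Starts between 0 and 2. Both jaws touch the panel at about 6.0, where resistance rises steeply; leading the knob 0.2 to 0.3 rad past and letting go leaves it clamped, at about 6.03. Friction (about 3 N at the knob) keeps it where it is left.
- crank_axis (a point): point on the crank's vertical axis, at the mid height of the knob (91.5 mm above the table); the knob circles it at a radius of 40 mm.
- crank_knob (a point): centre of the red upright crank knob, a cylinder 22 mm in diameter and 45 mm tall, from 69 to 114 mm above the table, which spins freely on its own pin, so that it can be pinched from above and led round the circle without turning the gripper. The steel crank arm lies just beneath it (60 to 70 mm above the table).
- panel: white picture panel 140 (x) by 130 (y) by 18 mm, loose on the vise bed, its top 38 mm above the table. Origin at the centre of its underside; its x axis is along the vise within a few degrees. It starts up to 8 mm away from the fixed jaw.
- panel_mark (a point): centre of the black rectangular outline on the top face of the panel, in the plane of that face; outline 134 by 104 mm outside, 126 (x) by 96 (y) mm inside, filled yellow; axes as the panel.
- stencil_center (a point): orange stencil lying on the table: plate 110 (x) by 80 (y) by 5 mm with four windows and an upright brown wooden handle, 60 mm long in x, 18 mm thick in y, from 5 to 50 mm above the plate's underside, at its middle. The point is on the middle axis, 25 mm above the plate's underside. A half turn makes no difference. 0.11 to 0.21 kg.
- jar_amber: closed amber spice jar, 48 mm in diameter, 70 mm tall, standing in a row between the stencil and the vise; origin at the centre of its underside. Not to be bumped.
- jar_green: closed green spice jar, same size, same row. Not to be bumped.
- jar_red: closed red spice jar, same size, same row. Not to be bumped.
Things that resemble listed ones, but are neither listed nor needed, are in the scene too. Of the things shaped like the part that bears stencil_center, the orange one is meant.

How it is judged:
By the outcome, as a careful person would: the job done as asked, in the order asked, and still so for the second after the job is handed in, while the arm keeps its last pose, push and grip.
It also fails if it takes over 64 s, if anything falls off the work surface, if the arm or the gripper's body presses on something with over 40 N, if the wrist force passes 120 N, or if a joint passes its speed limit or range.

## Working session

There is one attempt and no reset: what is moved stays moved. The work goes in short steps, Python scripts to look and compute and a tool call to move; the robot and the scene stay as the last step left them, time stands still between calls to the robot, and variables do not carry over. Pictures are saved under pics/ and viewed, about 8 in all and at most 12, crops included, and the job is handed in when it is done.

Besides the shell and the picture viewer there is one more tool, called after ">>>" in YAML: its name, and indented under it one key for each argument. play_rows: Moves the arm, as the interface text tells. Its arguments: {"type":"object","properties":{"steps":{"type":"array"},"newtons":{"type":"number"}},"required":["steps"]}

```bash
ls; mkdir -p pics; python3 - <<'E'
from bench import sensors,cams
import cv2,numpy as np,pickle
s=sensors.observe();print(s)
F={}
for n in("top","side","wrist"):
    f=cams.grab_frame(n);F[n]=f
    cv2.imwrite(f"pics/{n}0.png",f["image"])
    print(n,f["fx"],f["fy"],f["cx"],f["cy"],f["dist_coeffs"])
    if "R" in f: print(-np.array(f["R"]).T@f["t"])
    else: print(f["tool_from_camera"])
pickle.dump(F,open("f0.pkl","wb"))
E
```

```text
pics
{'time_s': 0.0, 'qpos': array([-8.20235081e+01,  2.81651340e+01,  8.93511318e+01, -7.60595334e-05,
        6.25506095e+01, -6.05018763e+00]), 'joint_velocities': array([ 0.04135866, -0.05780245, -0.00336001, -0.05181571, -0.08841572,
       -0.06727221]), 'joint_efforts': array([-2.62897656e-04, -6.12644148e+01, -2.58180678e+01,  6.92770234e-02,
        4.82588774e-02, -8.59797728e-05]), 'eef_pos': array([ 0.15150283, -0.60632048,  0.40414488]), 'tool_rot': array([-1.79993018e+02,  6.65099337e-02, -7.59732813e+01]), 'ft_force': array([ 0.53403773,  1.40189257, -0.15551616]), 'wrist_torque': array([0.02498994, 0.03287209, 0.04365579]), 'gripper_width': 0.9989592839721418}
top 382.62148317095665 382.62148317095665 276.9955231817751 202.6242524782133 [-0.09318251  0.          0.          0.          0.        ]
[ 0.27798786 -0.0882675   0.98696528]
side 420.6600445058094 420.6600445058094 286.52785768397104 208.18918639376892 [-0.0342335  0.         0.         0.         0.       ]
[ 0.36727264 -0.75253983  0.69141087]
wrist 316.8999968701077 316.8999968701077 278.99783612840685 211.2559544595849 [-0.01875519  0.          0.          0.          0.        ]
[[ 9.99999814e-01 -5.33952171e-04  2.96420585e-04 -4.97864833e-05]
 [ 4.44538681e-04  9.69219407e-01  2.46198180e-01 -6.95415355e-02]
 [-4.18754637e-04 -2.46198002e-01  9.69219463e-01  2.04893872e-02]
 [ 0.00000000e+00  0.00000000e+00  0.00000000e+00  1.00000000e+00]]
```

View pics/top0.png

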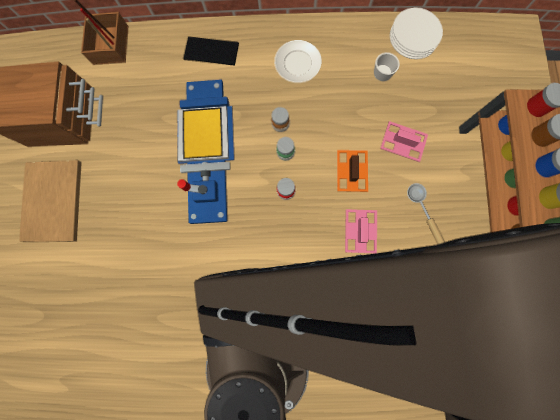

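View pics/side0.png

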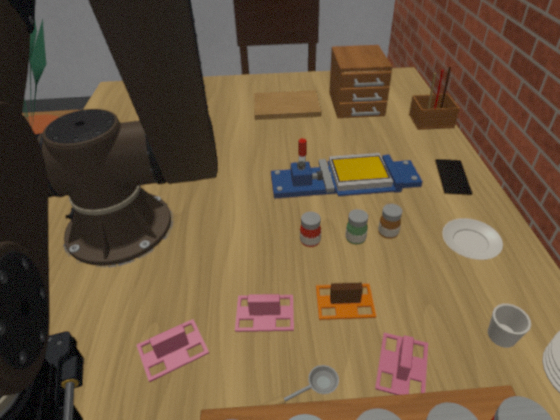

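The top view shows the vise at about (205,150), the red knob at (183,184), jars at (280,119), (286,149) and (286,188), and three candidate stencils: orange at (353,171), pink at (404,141) and (361,231). A third pink one shows only in the side view. The orange one with the dark handle fits the description. I'll confirm it in a crop and measure by colour.

```bash
cat > h.py <<'E'
import numpy as np,cv2
from scipy.spatial.transform import Rotation as Ro
def pose(f,s=None):
    if "R" in f: return np.array(f["R"]),np.array(f["t"]).ravel()
    T=np.eye(4);T[:3,:3]=Ro.from_euler("xyz",s["tool_rot"],degrees=True).as_matrix();T[:3,3]=s["eef_pos"]
    M=np.linalg.inv(T@np.array(f["tool_from_camera"]));return M[:3,:3],M[:3,3]
def K(f): return np.array([[f["fx"],0,f["cx"]],[0,f["fy"],f["cy"]],[0,0,1]])
def rays(f,px,s=None):
    R,t=pose(f,s);u=cv2.undistortPoints(np.float64(px).reshape(-1,1,2),K(f),np.float64(f["dist_coeffs"])).reshape(-1,2)
    return -R.T@t,np.c_[u,np.ones(len(u))]@R
def onz(f,px,z,s=None):
    c,d=rays(f,px,s);return c+d*((z-c[2])/d[:,2])[:,None]
def proj(f,P,s=None):
    R,t=pose(f,s);return cv2.projectPoints(np.float64(P).reshape(-1,1,3),cv2.Rodrigues(R)[0],t,K(f),np.float64(f["dist_coeffs"]))[0].reshape(-1,2)
def tri(a,pa,b,pb,sa=None,sb=None):
    c1,d1=rays(a,pa,sa);c2,d2=rays(b,pb,sb);d1=d1[0];d2=d2[0]
    k=np.linalg.lstsq(np.c_[d1,-d2],c2-c1,rcond=None)[0];p,q=c1+k[0]*d1,c2+k[1]*d2
    return (p+q)/2,np.linalg.norm(p-q)
def mask(im,h0,h1,smin,vmin,roi=None):
    h=cv2.cvtColor(im,cv2.COLOR_BGR2HSV);m=cv2.inRange(h,(max(h0,0),smin,vmin),(h1,255,255))
    if h0<0: m|=cv2.inRange(h,(180+h0,smin,vmin),(180,255,255))
    if roi: z=np.zeros_like(m);x0,x1,y0,y1=roi;z[y0:y1,x0:x1]=m[y0:y1,x0:x1];m=z
    return m
def rect(m):
    c=max(cv2.findContours(m,cv2.RETR_EXTERNAL,cv2.CHAIN_APPROX_NONE)[0],key=cv2.contourArea)
    return c.reshape(-1,2).astype(float)
def wrect(P): # min-area rect of world xy
    (c,(w,h),a)=cv2.minAreaRect(np.float32(P[:,:2]*1000)); return np.round(c,1),round(w,1),round(h,1),round(a,2)
E
python3 - <<'E'
from h import *;import pickle
F=pickle.load(open("f0.pkl","rb"));t,s=F["top"],F["side"]
def go(name,f,z,*a):
    c=rect(mask(f["image"],*a)); print(name,len(c),c.mean(0).round(1),wrect(onz(f,c,z)))
    return c
go("yel top",t,.038,20,32,180,150,(170,240,90,180)); go("yel side",s,.038,20,32,180,150,(310,410,140,200))
go("ora top",t,.005,5,14,220,180,(325,380,140,200)); go("ora side",s,.005,5,14,220,180,(305,385,275,325))
kt=go("knob top",t,.114,-6,5,190,100,(170,200,170,200)); ks=go("knob side",s,.0915,-6,5,190,100,(290,315,130,175))
print(tri(t,[kt.mean(0)],s,[ks.mean(0)]), kt.min(0),kt.max(0),ks.min(0),ks.max(0))
for p in [(280,119),(286,148),(286,187)]: print(onz(t,[p],.06)[0].round(3))
a=cv2.resize(t["image"][85:225,165:300],None,fx=3.6,fy=3.6,interpolation=2);b=cv2.resize(t["image"][140:205,325:385],None,fx=4.8,fy=4.8,interpolation=2)
o=np.zeros((504,486+290,3),np.uint8);o[:a.shape[0],:486]=a;o[:b.shape[0],488:488+b.shape[1]]=b[:, :288];cv2.imwrite("pics/c1.png",o)
E
```

```text
yel top 159 [202.  132.8] (array([607.4, 132.8]), 126.4, 95.8, 1.77)
yel side 127 [359.4 168.4] (array([606.3, 134.9]), 123.5, 92.9, 2.3)
ora top 1 [359. 178.] (array([ 483.7, -274.8]), 0.0, 0.0, 0.0)
ora side 1 [352. 310.] (array([ 512.4, -280.4]), 0.0, 0.0, 0.0)
knob top 22 [181.7 184. ] (array([456.5, 160.8]), 20.9, 16.6, 45.01)
knob side 37 [302.2 146.1] (array([456.7, 170.3]), 71.0, 15.9, 84.33)
(array([0.45866109, 0.16689869, 0.09470358]), np.float64(0.0034872564029264728)) [178. 180.] [185. 189.] [299. 139.] [305. 154.]
[ 0.63  -0.072  0.06 ]
[ 0.553 -0.086  0.06 ]
[ 0.454 -0.084  0.06 ]
```

View pics/c1.png

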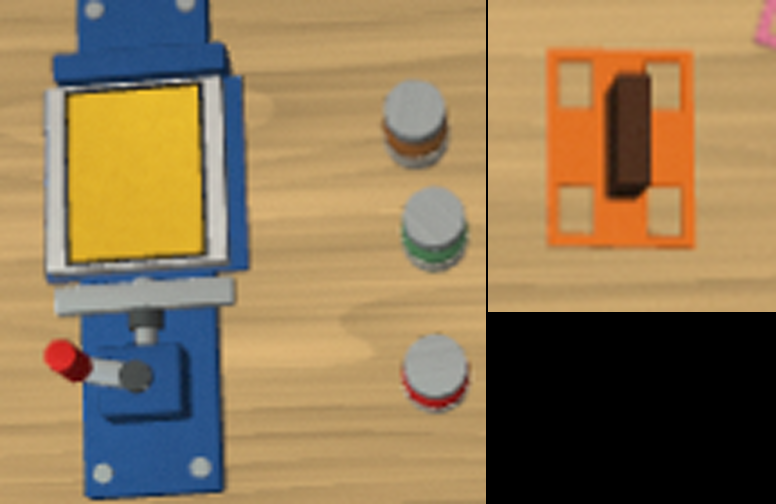

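```bash
cat >> h.py <<'E'
def delta(s,target,yaw,n=None):
    R=Ro.from_euler("xyz",s["tool_rot"],degrees=True);T=Ro.from_euler("xyz",[180,0,yaw],degrees=True)
    d=R.inv().apply(np.array(target)-s["eef_pos"]);r=(R.inv()*T).as_rotvec()
    n=n or int(max(np.ceil(np.linalg.norm(d)/.03),np.ceil(np.linalg.norm(r)/.1)))
    print("delta",d.round(4),r.round(4),"rows",n,"per row",(d/n).round(4),(r/n).round(4));return d,r
E
python3 - <<'E'
from h import *;import pickle;from bench import sensors
F=pickle.load(open("f0.pkl","rb"));t,s=F["top"],F["side"]
h=cv2.cvtColor(t["image"],cv2.COLOR_BGR2HSV);print(h[165,342],h[178,365])
for n,f,roi in(("top",t,(325,380,140,200)),("side",s,(305,385,275,325))):
    c=rect(mask(f["image"],4,14,200,120,roi));print(n,len(c),wrect(onz(f,c,.005)))
    c=rect(mask(f["image"],105,125,120,60,(170,240,75,225) if n=="top" else (260,430,150,200)));print(len(c),wrect(onz(f,c,.02)))
print(onz(t,[(202.5,189.7)],.075),onz(t,[(183,184)],.1))
delta(sensors.observe(),[.48,-.22,.40],-90)
E
```

```text
[ 12 213 225] [ 12 211 212]
top 135 (array([ 504.6, -259. ]), 76.5, 106.4, 87.6)
217 (array([441.6, 122. ]), 134.3, 98.5, 2.29)
side 12 (array([ 549. , -224.4]), 6.8, 9.6, 29.08)
223 (array([439.5, 132.9]), 129.3, 123.9, 2.42)
[[0.44892525 0.1204859  0.075     ]] [[0.45927307 0.16234083 0.1       ]]
delta [-0.2952 -0.4123  0.0046] [0.     0.0009 0.2448] rows 17 per row [-0.0174 -0.0243  0.0003] [0.     0.0001 0.0144]
```

>>> play_rows:
  steps:
    - [-0.016,-0.0264,0,0,0,0,100]
    - [-0.016,-0.0264,0,0,0,0,100]
    - [-0.016,-0.0264,0,0,0,0,100]
    - [-0.016,-0.0264,0,0,0,0,100]
    - [-0.016,-0.0264,0,0,0,0,100]
    - [-0.016,-0.0264,0,0,0,0,100]
    - [-0.016,-0.0264,0,0,0,0,100]
    - [-0.016,-0.0264,0,0,0,0,100]
    - [-0.016,-0.0264,0,0,0,0,100]
    - [-0.016,-0.0264,0,0,0,0,100]
    - [-0.016,-0.0264,0,0,0,0,100]
    - [-0.016,-0.0264,0,0,0,0,100]

```text
time_s: 1.15
eef_pos: [0.4132, -0.342, 0.4047]
tool_rot: [180.0, 0.0, -76.0]
ft_force: [-0.2, -0.9, 0.1]
gripper_width: 1.002
```

>>> play_rows:
  steps:
    - [-0.016,-0.0264,0,0,0,0,100]
    - [-0.016,-0.0264,0,0,0,0,100]
    - [-0.016,-0.0264,0,0,0,0,100]
    - [-0.016,-0.0264,0,0,0,0,100]
    - [0,0,0,0,0,0.08,100]
    - [0,0,0,0,0,0.08,100]
    - [0,0,0,0,0,0.085,100]
    - [0,0,0,0,0,0,100]
    - [0,0,0,0,0,0,100]

```text
time_s: 1.9
eef_pos: [0.4992, -0.2556, 0.4046]
tool_rot: [180.0, 0.0, -89.9]
ft_force: [-0.8, 0.1, 0.5]
gripper_width: 1.001
```

```bash
python3 - <<'E'
from h import *;import pickle;from bench import sensors,cams
s=sensors.observe();f=cams.grab_frame("wrist");pickle.dump((s,f),open("w1.pkl","wb"))
print(s["time_s"],s["eef_pos"],s["tool_rot"])
h=mask(f["image"],4,14,180,100);c=rect(h);print(len(c),c.min(0),c.max(0),wrect(onz(f,c,.005,s)))
cv2.imwrite("pics/w1.png",f["image"])
delta(sensors.observe(),[.47,.13,.42],-90)
E
```

```text
1.9 [ 0.4992393  -0.25559483  0.40455909] [ 1.79978482e+02  7.65075381e-03 -8.98615975e+01]
297 [249. 140.] [315. 230.] (array([ 503.3, -257.9]), 77.7, 107.6, 87.61)
delta [-0.3858  0.0282 -0.0153] [0.0002 0.     0.0026] rows 13 per row [-0.0297  0.0022 -0.0012] [0.     0.     0.0002]
```

View pics/w1.png

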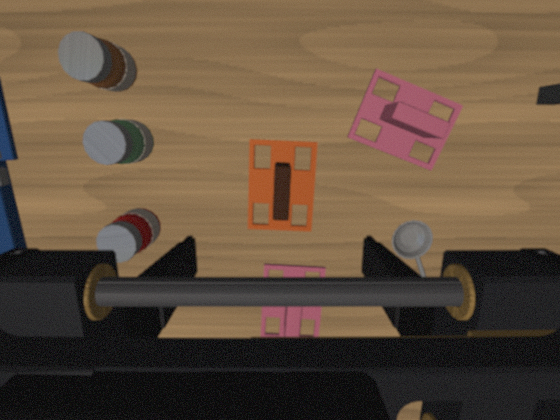

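The wrist view shows the orange stencil with the dark handle at (249–315, 140–230), while the lookalikes at (405,118) and (293,300) are pink. The orange one is at (0.503, -0.258), yaw -2.4°, and its measured size matches 110 × 80 mm. Next I look at the vise.

>>> play_rows:
  steps:
    - [-0.032,0.005,-0.001,0,0,0,100]
    - [-0.032,0.005,-0.001,0,0,0,100]
    - [-0.032,0.005,-0.001,0,0,0,100]
    - [-0.032,0.005,-0.001,0,0,0,100]
    - [-0.032,0.005,-0.001,0,0,0,100]
    - [-0.032,0.005,-0.001,0,0,0,100]
    - [-0.032,0.005,-0.001,0,0,0,100]
    - [-0.032,0.005,-0.001,0,0,0,100]
    - [-0.032,0.005,-0.001,0,0,0,100]
    - [-0.032,0.005,-0.001,0,0,0,100]
    - [-0.032,0.005,-0.001,0,0,0,100]
    - [-0.032,0.005,-0.001,0,0,0,100]

```text
time_s: 2.95
eef_pos: [0.4388, 0.1297, 0.4169]
tool_rot: [-180.0, -0.0, -89.9]
ft_force: [0.9, 0.9, -0.2]
gripper_width: 0.998
```

>>> play_rows:
  steps:
    - [0,0,0,0,0,0,60]
    - [0,0,0,0,0,0,60]
    - [0,0,0,0,0,0,60]

```text
time_s: 3.2
eef_pos: [0.4394, 0.1281, 0.4167]
tool_rot: [-180.0, -0.0, -89.9]
ft_force: [0.1, -0.3, -0.6]
gripper_width: 0.846
```

```bash
python3 - <<'E'
from h import *;import pickle;from bench import sensors,cams
s=sensors.observe();f=cams.grab_frame("wrist");pickle.dump((s,f),open("w2.pkl","wb"))
print(s["time_s"],s["eef_pos"],s["tool_rot"],s["gripper_width"])
cv2.imwrite("pics/w2.png",f["image"])
c=rect(mask(f["image"],20,32,180,150));print(wrect(onz(f,c,.038,s)))
c=rect(mask(f["image"],-6,5,190,100));print(c.min(0),c.max(0))
E
```

```text
3.2 [0.43936874 0.12812772 0.41670313] [-1.79993110e+02 -1.42538178e-02 -8.99098484e+01] 0.8459540772459807
(array([585.4,  91.3]), 1.0, 3.1, 0.18)
[441. 163.] [466. 199.]
```

View pics/w2.png

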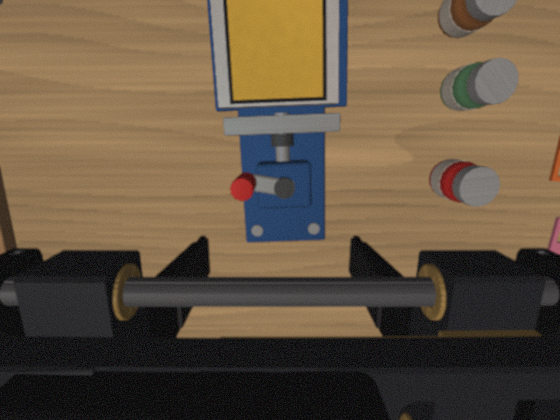

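The wrist view shows the red knob at (242,187), the crank pivot at (284,187), the jaw bar along row ~125 and the bed end corners at (247,241) and (325,239).

```bash
python3 - <<'E'
from h import *;import pickle
s,f=pickle.load(open("w2.pkl","rb"));F=pickle.load(open("f0.pkl","rb"));t,sd=F["top"],F["side"]
m=mask(f["image"],-6,5,150,60,(220,265,165,210));c=rect(m);print("knob w",c.min(0),c.max(0),c.mean(0))
(kc,r)=cv2.minEnclosingCircle(np.float32(c));print(kc,r,onz(f,[kc],.114,s))
# gray jaw bar and pivot
hs=cv2.cvtColor(f["image"],cv2.COLOR_BGR2HSV)
for nm,roi,lo,hi,z in(("jaw",(215,350,105,145),(0,0,110),(180,60,255),.034),("pivot",(270,300,170,205),(0,0,0),(180,255,100),.075)):
    mm=cv2.inRange(hs,lo,hi);q=np.zeros_like(mm);x0,x1,y0,y1=roi;q[y0:y1,x0:x1]=mm[y0:y1,x0:x1]
    c=rect(q);print(nm,c.min(0),c.max(0),wrect(onz(f,c,z,s)),onz(f,[c.mean(0)],z,s))
# yellow
m=mask(f["image"],20,30,190,150,(220,335,0,110));c=rect(m);print("yel",c.min(0),c.max(0))
for X0,X1,nm in((220,240,"L"),(315,335,"R")):
    pass
P=onz(f,c,.038,s);yb=c[:,1].max();B=P[(c[:,1]>yb-4)];k=np.polyfit(B[:,1],B[:,0],1);print("near edge x=",k, "yaw",np.degrees(-np.arctan(k[0])), B[:,1].min(),B[:,1].max())
# bed edges blue
m=mask(f["image"],100,125,100,40,(235,335,150,245));c=rect(m);P=onz(f,c,.02,s)
E=P[c[:,1]>225]
for nm,sel in(("L",P[(c[:,0]<255)&(c[:,1]>205)&(c[:,1]<236)]),("R",P[(c[:,0]>318)&(c[:,1]<236)&(c[:,1]>150)])):
    k=np.polyfit(sel[:,0],sel[:,1],1);print(nm,len(sel),"yaw",np.degrees(np.arctan(k[0])),"y at .45",np.polyval(k,.45))
print("end x",P[:,0].min())
E
```

```text
knob w [230. 173.] [254. 200.] [242.78873239 186.84507042]
(243.0, 186.5) 14.009025573730469 [[0.46024544 0.16063521 0.114     ]]
jaw [223. 112.] [339. 135.] (array([517.7, 126.1]), 22.6, 128.3, 2.33) [[0.51672116 0.12524938 0.034     ]]
pivot [270. 176.] [296. 202.] (array([450.8, 124. ]), 27.1, 26.6, 0.06) [[0.45257108 0.12342133 0.075     ]]Traceback (most recent call last):
  File "<stdin>", line 11, in <module>
  File "h.py", line 25, in rect
    c=max(cv2.findContours(m,cv2.RETR_EXTERNAL,cv2.CHAIN_APPROX_NONE)[0],key=cv2.contourArea)
ValueError: max() iterable argument is empty
```

>>> play_rows:
  steps:
    - [0,0,0,0,0,-0.1,60]
    - [0,0,0,0,0,-0.1,60]
    - [0,0,0,0,0,-0.1,60]
    - [0,0,0,0,0,-0.1,60]
    - [0,0,0,0,0,-0.1,60]
    - [0,0,0,0,0,-0.1,60]
    - [0,0,0,0,0,-0.1,60]
    - [0,0,0,0,0,-0.1,60]
    - [0,0,0,0,0,-0.1,60]
    - [0,0,0,0,0,-0.1,60]
    - [0,0,0,0,0,-0.1,60]
    - [0,0,0,0,0,-0.1,60]

```text
time_s: 4.25
eef_pos: [0.4397, 0.1271, 0.4166]
tool_rot: [180.0, 0.0, -21.1]
ft_force: [0.2, -0.3, -0.9]
gripper_width: 0.6
```

>>> play_rows:
  steps:
    - [0,0,0,0,0,-0.1,60]
    - [0,0,0,0,0,-0.1,60]
    - [0,0,0,0,0,-0.1,60]
    - [0,0,0,0,0,-0.07,60]
    - [0.005,-0.008,0,0,0,0,60]
    - [0.005,-0.008,0.01,0,0,0,60]
    - [0.005,-0.008,0.015,0,0,0,60]
    - [0.0046,-0.009,0.015,0,0,0,60]
    - [0,0,0.01,0,0,0,60]
    - [0,0,0,0,0,0,60]
    - [0,0,0,0,0,0,60]

```text
time_s: 5.17
eef_pos: [0.4594, 0.1615, 0.3659]
tool_rot: [180.0, 0.1, -0.2]
ft_force: [-0.3, 0.2, 0.1]
gripper_width: 0.596
```

```bash
python3 - <<'E'
from h import *;import pickle;from bench import sensors,cams
s=sensors.observe();f=cams.grab_frame("wrist");pickle.dump((s,f),open("w3.pkl","wb"))
print(s["time_s"],s["eef_pos"],s["tool_rot"],s["gripper_width"])
cv2.imwrite("pics/w3.png",f["image"])
m=mask(f["image"],-6,5,150,60);c=rect(m);print(c.min(0),c.max(0))
k,a=np.array([.459,.1615]),np.array([.451,.1233])
print("pred knob top",proj(f,[[*k,.114],[*k,.07],[*a,.075]],s))
delta(s,[.459,.1615,.2685],0)
E
```

```text
5.1667 [0.45937571 0.16153257 0.36589171] [ 1.79976926e+02  9.14220191e-02 -1.52680644e-01] 0.5956600571964359
[263. 199.] [289. 234.]
pred knob top [[278.2071493  224.17151333]
 [278.42563392 210.12108576]
 [269.76925606 252.16868867]]
delta [-0.0002 -0.      0.0974] [ 0.0004  0.0016 -0.0027] rows 4 per row [-0.0001 -0.      0.0243] [ 0.0001  0.0004 -0.0007]
```

View pics/w3.png

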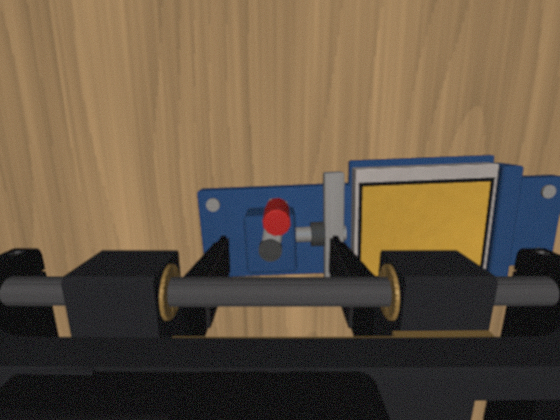

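The wrist view shows the knob top at (276,221) and the pivot at (270,250). That puts the knob at (0.458, 0.163) and the axis at (0.451, 0.124), a radius of 39.6 mm, which is consistent. I'll descend and pinch.

>>> play_rows:
  steps:
    - [-0.0014,-0.0015,0.015,0,0,0,60]
    - [0,0,0.02,0,0,0,60]
    - [0,0,0.02,0,0,0,60]
    - [0,0,0.02,0,0,0,60]
    - [0,0,0.015,0,0,0,60]
    - [0,0,0.0074,0,0,0,60]
    - [0,0,0,0,0,0,60]
    - [0,0,0,0,0,0,15]
    - [0,0,0,0,0,0,15]
    - [0,0,0,0,0,0,15]
    - [0,0,0,0,0,0,15]
    - [0,0,0,0,0,0,15]
  newtons: 20

```text
time_s: 6.22
eef_pos: [0.4576, 0.1629, 0.2698]
tool_rot: [-180.0, -0.1, -0.1]
ft_force: [0.5, 0.1, -0.6]
gripper_width: 0.304
```

>>> play_rows:
  steps:
    - [0,0,0,0,0,0,15]
    - [0,0,0,0,0,0,15]
    - [0,0,0,0,0,0,15]

```text
time_s: 6.47
eef_pos: [0.4575, 0.1629, 0.2695]
tool_rot: [180.0, -0.0, -0.1]
ft_force: [-1.4, 0.3, 5.8]
gripper_width: 0.23
```

```bash
python3 - <<'E'
import numpy as np
a=np.array([.451,.124]);ph=.178;p=np.array([.458,.163])
for i in range(1,31):
    n=a+.04*np.array([np.sin(ph+.2*i),np.cos(ph+.2*i)]);d=n-p;p=n
    print(i,round(ph+.2*i+.04,2),n.round(4),"tool dx,dy",round(d[0]*1000,1),round(-d[1]*1000,1))
E
```

```text
1 0.42 [0.4658 0.1612] tool dx,dy 7.8 1.8
2 0.62 [0.4729 0.1575] tool dx,dy 7.1 3.7
3 0.82 [0.4791 0.1525] tool dx,dy 6.2 5.0
4 1.02 [0.4842 0.1463] tool dx,dy 5.1 6.1
5 1.22 [0.488  0.1393] tool dx,dy 3.8 7.0
6 1.42 [0.4903 0.1317] tool dx,dy 2.3 7.6
7 1.62 [0.491  0.1237] tool dx,dy 0.7 8.0
8 1.82 [0.4901 0.1158] tool dx,dy -0.9 7.9
9 2.02 [0.4877 0.1082] tool dx,dy -2.4 7.6
10 2.22 [0.4838 0.1012] tool dx,dy -3.9 7.0
11 2.42 [0.4787 0.0951] tool dx,dy -5.2 6.1
12 2.62 [0.4724 0.0902] tool dx,dy -6.3 4.9
13 2.82 [0.4652 0.0866] tool dx,dy -7.1 3.6
14 3.02 [0.4575 0.0845] tool dx,dy -7.7 2.1
15 3.22 [0.4495 0.084 ] tool dx,dy -8.0 0.5
16 3.42 [0.4416 0.0851] tool dx,dy -7.9 -1.1
17 3.62 [0.4341 0.0877] tool dx,dy -7.5 -2.6
18 3.82 [0.4272 0.0918] tool dx,dy -6.9 -4.1
19 4.02 [0.4213 0.0972] tool dx,dy -5.9 -5.4
20 4.22 [0.4166 0.1036] tool dx,dy -4.7 -6.4
21 4.42 [0.4132 0.1109] tool dx,dy -3.4 -7.2
22 4.62 [0.4114 0.1186] tool dx,dy -1.9 -7.8
23 4.82 [0.4111 0.1266] tool dx,dy -0.3 -8.0
24 5.02 [0.4124 0.1345] tool dx,dy 1.3 -7.9
25 5.22 [0.4153 0.142 ] tool dx,dy 2.9 -7.5
26 5.42 [0.4195 0.1487] tool dx,dy 4.3 -6.7
27 5.62 [0.4251 0.1545] tool dx,dy 5.5 -5.8
28 5.82 [0.4316 0.159 ] tool dx,dy 6.6 -4.5
29 6.02 [0.439  0.1622] tool dx,dy 7.3 -3.1
30 6.22 [0.4468 0.1638] tool dx,dy 7.8 -1.6
```

>>> play_rows:
  steps:
    - [0.0078,0.0018,0,0,0,0,15]
    - [0.0071,0.0037,0,0,0,0,15]
    - [0.0062,0.005,0,0,0,0,15]
    - [0.0051,0.0061,0,0,0,0,15]
    - [0,0,0,0,0,0,15]
    - [0,0,0,0,0,0,15]

```text
time_s: 6.97
eef_pos: [0.4839, 0.1457, 0.2695]
tool_rot: [180.0, 0.0, -0.1]
ft_force: [-2.1, -4.5, 5.8]
gripper_width: 0.224
```

>>> play_rows:
  steps:
    - [0.0038,0.007,0,0,0,0,15]
    - [0.0023,0.0076,0,0,0,0,15]
    - [0.0007,0.008,0,0,0,0,15]
    - [0,0,0,0,0,0,15]
    - [0,0,0,0,0,0,15]

```text
time_s: 7.38
eef_pos: [0.4905, 0.1232, 0.2695]
tool_rot: [180.0, 0.0, -0.1]
ft_force: [-2.8, -2.1, 5.4]
gripper_width: 0.227
```

```bash
python3 - <<'E'
from h import *;import pickle;from bench import sensors,cams
s=sensors.observe();f=cams.grab_frame("wrist");g=cams.grab_frame("top");pickle.dump((s,f,g),open("w4.pkl","wb"))
print(s["eef_pos"],s["ft_force"],s["wrist_torque"])
a=cv2.resize(g["image"][145:215,165:235],None,fx=6,fy=6,interpolation=2)
o=np.zeros((420,980,3),np.uint8);o[:,:560]=f["image"];o[:,560:]=a;cv2.imwrite("pics/w4.png",cv2.resize(o,(800,343)))
E
```

```text
[0.49048625 0.12315129 0.26949879] [-2.7646001  -2.0978792   5.40220411] [-0.47607471  0.40643823 -0.00290765]
```

View pics/w4.png

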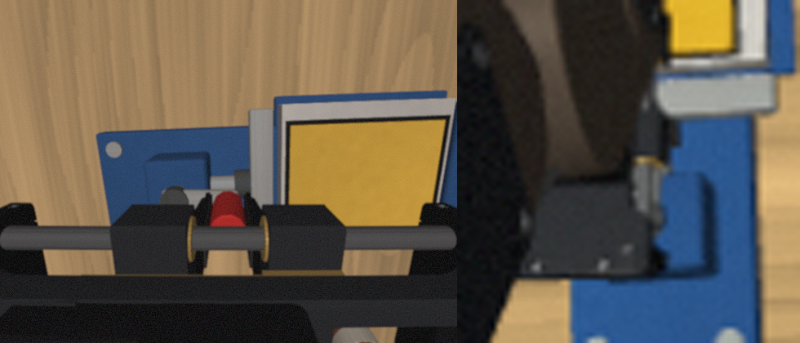

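The knob at (228,210) sits between the pads, the crank arm points along +x, and forces are small. Continuing round.

>>> play_rows:
  steps:
    - [-0.0009,0.0079,0,0,0,0,15]
    - [-0.0024,0.0076,0,0,0,0,15]
    - [-0.0039,0.007,0,0,0,0,15]
    - [-0.0052,0.0061,0,0,0,0,15]
    - [-0.0063,0.0049,0,0,0,0,15]
    - [0,0,0,0,0,0,15]
    - [0,0,0,0,0,0,15]

```text
time_s: 8.07
eef_pos: [0.4714, 0.0896, 0.2695]
tool_rot: [180.0, 0.0, -0.1]
ft_force: [-1.6, -2.4, 5.6]
gripper_width: 0.228
```

>>> play_rows:
  steps:
    - [-0.0071,0.0036,0,0,0,0,15]
    - [-0.0077,0.0021,0,0,0,0,15]
    - [-0.008,0.0005,0,0,0,0,15]
    - [0,0,0,0,0,0,15]
    - [0,0,0,0,0,0,15]

```text
time_s: 8.48
eef_pos: [0.4479, 0.0837, 0.2694]
tool_rot: [180.0, 0.1, -0.0]
ft_force: [-2.7, -2.3, 8.4]
gripper_width: 0.225
```

>>> play_rows:
  steps:
    - [-0.0079,-0.0011,0,0,0,0,15]
    - [-0.0075,-0.0026,0,0,0,0,15]
    - [-0.0069,-0.0041,0,0,0,0,15]
    - [-0.0059,-0.0054,0,0,0,0,15]
    - [0,0,0,0,0,0,15]
    - [0,0,0,0,0,0,15]

```text
time_s: 8.98
eef_pos: [0.4201, 0.0972, 0.2694]
tool_rot: [180.0, 0.0, -0.0]
ft_force: [-0.7, 2.4, 8.7]
gripper_width: 0.227
```

>>> play_rows:
  steps:
    - [-0.0047,-0.0064,0,0,0,0,15]
    - [-0.0034,-0.0072,0,0,0,0,15]
    - [-0.0019,-0.0078,0,0,0,0,15]
    - [-0.0003,-0.008,0,0,0,0,15]
    - [0,0,0,0,0,0,15]
    - [0,0,0,0,0,0,15]

```text
time_s: 9.48
eef_pos: [0.4103, 0.1267, 0.2695]
tool_rot: [180.0, -0.0, -0.0]
ft_force: [0.3, 2.5, 7.5]
gripper_width: 0.225
```

>>> play_rows:
  steps:
    - [0.0013,-0.0079,0,0,0,0,15]
    - [0.0029,-0.0075,0,0,0,0,15]
    - [0.0043,-0.0067,0,0,0,0,15]
    - [0.0055,-0.0058,0,0,0,0,15]
    - [0,0,0,0,0,0,15]
    - [0,0,0,0,0,0,15]
  newtons: 30

```text
time_s: 9.98
eef_pos: [0.4248, 0.1545, 0.2695]
tool_rot: [-180.0, -0.1, -0.0]
ft_force: [2.5, 2.2, 6.9]
gripper_width: 0.224
```

>>> play_rows:
  steps:
    - [0.0033,-0.0023,0,0,0,0,15]
    - [0.0033,-0.0022,0,0,0,0,15]
    - [0.0036,-0.0017,0,0,0,0,15]
    - [0.0037,-0.0014,0,0,0,0,15]
    - [0,0,0,0,0,0,15]
    - [0,0,0,0,0,0,15]

```text
time_s: 10.48
eef_pos: [0.4383, 0.1618, 0.2694]
tool_rot: [180.0, 0.0, -0.0]
ft_force: [-0.0, 1.0, 8.0]
gripper_width: 0.227
```

>>> play_rows:
  steps:
    - [0.0039,-0.001,0,0,0,0,15]
    - [0.0039,-0.0006,0,0,0,0,15]
    - [0,0,0,0,0,0,15]
    - [0,0,0,0,0,0,15]

```text
time_s: 10.82
eef_pos: [0.4446, 0.1633, 0.2692]
tool_rot: [179.9, 0.3, -0.0]
ft_force: [-11.7, 0.8, 15.8]
gripper_width: 0.226
```

>>> play_rows:
  steps:
    - [0,0,0,0,0,0,15]

```text
time_s: 10.9
eef_pos: [0.4445, 0.1632, 0.2693]
tool_rot: [179.9, 0.3, -0.0]
ft_force: [-10.2, -0.5, 15.2]
gripper_width: 0.225
```

>>> play_rows:
  steps:
    - [0.003,-0.0002,0,0,0,0,15]
    - [0,0,0,0,0,0,15]
    - [0,0,0,0,0,0,15]

```text
time_s: 11.15
eef_pos: [0.4468, 0.1635, 0.2692]
tool_rot: [179.9, 0.5, -0.0]
ft_force: [-16.9, 2.8, 19.7]
gripper_width: 0.229
```

Resistance has risen to 17 N at the knob, so I release and lift.

>>> play_rows:
  steps:
    - [0,0,0,0,0,0,60]
    - [0,0,0,0,0,0,60]
    - [0,0,0,0,0,0,60]
    - [0,0,0,0,0,0,60]
    - [0,0,0,0,0,0,60]
    - [0,0,-0.01,0,0,0,60]
    - [0,0,-0.02,0,0,0,60]
    - [0,0,-0.03,0,0,0,60]
    - [0,0,-0.03,0,0,0,60]
    - [0,0,-0.03,0,0,0,60]
    - [0,0,-0.03,0,0,0,60]
    - [0,0,0,0,0,0,60]

```text
time_s: 12.15
eef_pos: [0.4496, 0.1639, 0.424]
tool_rot: [-179.9, -0.4, -0.1]
ft_force: [-0.2, 0.3, -0.4]
gripper_width: 0.598
```

>>> play_rows:
  steps:
    - [0,0,0,0,0,0.1,60]
    - [0,0,0,0,0,0.1,60]
    - [0,0,0,0,0,0.1,60]
    - [0,0,0,0,0,0.1,60]
    - [0,0,0,0,0,0.1,60]
    - [0,0,0,0,0,0.1,60]
    - [0,0,0,0,0,0.1,60]
    - [0,0,0,0,0,0.1,60]
    - [0,0,0,0,0,0.1,60]
    - [0,0,0,0,0,0.1,60]
    - [0,0,0,0,0,0.1,60]
    - [0,0,0,0,0,0.1,60]

```text
time_s: 13.15
eef_pos: [0.4493, 0.1637, 0.4185]
tool_rot: [179.9, -0.0, -69.1]
ft_force: [0.7, 0.9, -0.2]
gripper_width: 0.596
```

```bash
python3 - <<'E'
from bench import sensors;from h import *
s=sensors.observe();print(s["time_s"],s["eef_pos"],s["tool_rot"]);delta(s,[.50,.133,.42],-92.4)
E
```

```text
13.15 [0.44929686 0.16373466 0.4185087 ] [ 1.79944633e+02 -1.78202331e-03 -6.90985070e+01]
delta [ 0.0468 -0.0364 -0.0015] [ 9.000e-04 -2.000e-04  4.067e-01] rows 5 per row [ 0.0094 -0.0073 -0.0003] [ 0.0002 -0.      0.0813]
```

>>> play_rows:
  steps:
    - [0,0,0,0,0,0.1017,60]
    - [0,0,0,0,0,0.1017,60]
    - [0,0,0,0,0,0.1017,60]
    - [0,0,0,0,0,0.1017,60]
    - [0.014,-0.026,0,0,0,0,60]
    - [0.0146,-0.026,0,0,0,0,60]
    - [0,0,0,0,0,0,60]
    - [0,0,0,0,0,0,60]

```text
time_s: 13.82
eef_pos: [0.5009, 0.1326, 0.4182]
tool_rot: [179.9, -0.0, -92.2]
ft_force: [-0.6, -0.0, -0.3]
gripper_width: 0.597
```

```bash
python3 - <<'E'
from h import *;import pickle;from bench import sensors,cams
s=sensors.observe();f=cams.grab_frame("wrist");g=cams.grab_frame("top");d=cams.grab_frame("side");pickle.dump((s,f,g,d),open("w5.pkl","wb"))
print(s["time_s"],s["eef_pos"],s["tool_rot"])
for n,q,ss,roi in(("w",f,s,None),("side",d,None,(310,420,140,200))):
    c=rect(mask(q["image"],20,32,180,140,roi));print(n,c.min(0),c.max(0),wrect(onz(q,c,.038,ss)))
cv2.imwrite("pics/w5.png",f["image"])
E
```

```text
13.8167 [0.50085194 0.1326449  0.41816632] [ 1.79917844e+02 -2.16039192e-02 -9.22096457e+01]
w [299.  28.] [301.  29.] (array([671.1, 104.4]), 0.7, 2.1, 40.5)
side [337. 157.] [389. 180.] (array([613.5, 135.3]), 124.1, 93.5, 2.03)
```

View pics/w5.png

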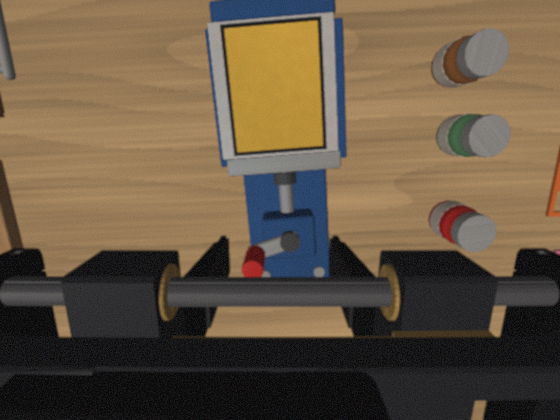

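The panel now lies against both jaws: the bar's edge at row 157 touches the panel, and the outline spans (222–327, 16–157). The knob is at (254,262), so θ is about 6. Next I measure the outline precisely.

```bash
python3 - <<'E'
from h import *;import pickle
s,f,g,d=pickle.load(open("w5.pkl","rb"))
im=f["image"];print(cv2.cvtColor(im,cv2.COLOR_BGR2HSV)[90,270])
c=rect(mask(im,14,32,175,100,(215,335,10,165)));print(c.min(0),c.max(0),"yel",wrect(onz(f,c,.038,s)))
# black outline: hull of yellow+dark
h=cv2.cvtColor(im,cv2.COLOR_BGR2HSV);w=cv2.inRange(h,(0,0,110),(180,60,255));q=np.zeros_like(w);q[10:172,205:345]=w[10:172,205:345]
o=rect(q);print("white",wrect(onz(f,o,.038,s)))
c2=rect(mask(g["image"],20,32,180,150,(170,240,80,180)));print("top",len(c2),wrect(onz(g,c2,.038)))
# knob angle
k=rect(mask(im,-6,5,150,60,(235,275,240,290)));print("knob",k.min(0),k.max(0))
u=proj(f,[[.451+.04*np.sin(t-.04),.124+.04*np.cos(t-.04),.114] for t in(5.9,6.0,6.1)],s);print(u)
E
```

```text
[ 20 178 185]
[225.  20.] [322. 151.] yel (array([613.6, 132.2]), 126.4, 96.8, 2.66)
white (array([604.3, 131.1]), 159.4, 132.2, 2.26)
top 161 (array([615.5, 132.8]), 125.7, 95.4, 1.94)
knob [242. 246.] [263. 277.]
[[253.15042785 275.2394169 ]
 [251.42402611 271.77978309]
 [250.06965732 268.16402148]]
```

>>> play_rows:
  steps:
    - [0.03,-0.00135,0,0,0,0,60]
    - [0.03,-0.00135,0,0,0,0,60]
    - [0.03,-0.00135,0,0,0,0,60]
    - [0.03,-0.00135,0,0,0,0,60]
    - [0.03,-0.00135,0,0,0,0,60]
    - [0.03,-0.00135,0,0,0,0,60]
    - [0.03,-0.00135,0,0,0,0,60]
    - [0.03,-0.00135,0,0,0,0,60]
    - [0.03,-0.00135,0,0,0,0,60]
    - [0.03,-0.00135,0,0,0,0,60]
    - [0.03,-0.00135,0,0,0,0,60]
    - [0.03,-0.00135,0,0,0,0,60]

```text
time_s: 14.97
eef_pos: [0.5026, -0.2276, 0.4195]
tool_rot: [-180.0, -0.0, -92.1]
ft_force: [1.2, -0.2, -0.4]
gripper_width: 0.598
```

>>> play_rows:
  steps:
    - [0.03,-0.001,0.01,0,0,0,60]
    - [0,0,0.03,0,0,0,60]
    - [0,0,0.03,0,0,0,60]
    - [0,0,0.02,0,0,0,60]
    - [0,0,0,0,0,0,60]
    - [0,0,0,0,0,0,60]

```text
time_s: 15.47
eef_pos: [0.503, -0.2565, 0.3292]
tool_rot: [179.9, 0.0, -92.1]
ft_force: [0.4, -0.4, 0.9]
gripper_width: 0.6
```

```bash
python3 - <<'E'
from h import *;import pickle;from bench import sensors,cams
s=sensors.observe();f=cams.grab_frame("wrist");pickle.dump((s,f),open("w6.pkl","wb"))
print(s["time_s"],s["eef_pos"],s["tool_rot"])
c=rect(mask(f["image"],4,14,170,80));print(c.min(0),c.max(0),wrect(onz(f,c,.005,s)),wrect(onz(f,c,.0,s)))
delta(s,[.5035,-.258,.203],-92.4)
E
```

```text
15.4667 [ 0.50297291 -0.2564745   0.32919833] [ 1.79918924e+02  4.72116753e-02 -9.20839548e+01]
[240. 147.] [322. 254.] (array([ 503.5, -257.8]), 78.8, 108.0, 87.61) (array([ 502.3, -257.8]), 80.1, 109.8, 87.61)
delta [ 0.0016 -0.0008  0.1262] [0.0014 0.0008 0.0055] rows 5 per row [ 0.0003 -0.0002  0.0252] [0.0003 0.0002 0.0011]
```

>>> play_rows:
  steps:
    - [0.0016,-0.0006,0,0,0,0.0055,60]
    - [0,0,0.025,0,0,0,60]
    - [0,0,0.025,0,0,0,60]
    - [0,0,0.025,0,0,0,60]
    - [0,0,0.025,0,0,0,60]
    - [0,0,0.016,0,0,0,60]
    - [0,0,0.01,0,0,0,60]
    - [0,0,0,0,0,0,60]
    - [0,0,0,0,0,0,60]

```text
time_s: 16.27
eef_pos: [0.5039, -0.2588, 0.2043]
tool_rot: [-179.9, -0.0, -92.4]
ft_force: [-0.2, 0.1, 0.3]
gripper_width: 0.601
```

>>> play_rows:
  steps:
    - [0,0,0,0,0,0,10]
    - [0,0,0,0,0,0,10]
    - [0,0,0,0,0,0,10]
    - [0,0,0,0,0,0,10]
    - [0,0,0,0,0,0,10]
    - [0,0,0,0,0,0,10]
    - [0,0,0,0,0,0,10]
    - [0,0,0,0,0,0,10]
  newtons: 40

```text
time_s: 16.93
eef_pos: [0.5035, -0.2586, 0.2035]
tool_rot: [-180.0, -0.0, -92.4]
ft_force: [-0.7, 1.1, 2.5]
gripper_width: 0.189
```

>>> play_rows:
  steps:
    - [0,0,-0.003,0,0,0,10]
    - [0,0,-0.007,0,0,0,10]
    - [0,0,-0.012,0,0,0,10]
    - [0,0,-0.018,0,0,0,10]
    - [0,0,-0.02,0,0,0,10]
    - [0,0,-0.02,0,0,0,10]
    - [0,0,-0.02,0,0,0,10]
    - [0,0,-0.02,0,0,0,10]
    - [0,0,-0.018,0,0,0,10]
    - [0,0,-0.012,0,0,0,10]
    - [0,0,-0.006,0,0,0,10]
    - [0,0,0,0,0,0,10]

```text
time_s: 17.93
eef_pos: [0.5034, -0.2585, 0.3612]
tool_rot: [-179.9, -0.1, -92.4]
ft_force: [-0.3, -0.0, -2.1]
gripper_width: 0.188
```

```bash
python3 - <<'E'
from h import *;import pickle;from bench import sensors,cams
s=sensors.observe();f=cams.grab_frame("wrist");pickle.dump((s,f),open("w7.pkl","wb"))
print(s["time_s"],s["eef_pos"],s["tool_rot"],s["gripper_width"],s["ft_force"],s["wrist_torque"])
cv2.imwrite("pics/w7.png",f["image"])
delta(s,[.614,.1327,.36],-87.7)
E
```

```text
17.9333 [ 0.503366   -0.25851533  0.36122426] [-1.79865605e+02 -8.63847916e-02 -9.24325329e+01] 0.18772662116001554 [-0.273237   -0.00482981 -2.12534807] [ 0.08832977  0.02116397 -0.00416754]
delta [-0.3956 -0.0939  0.0008] [-0.0023 -0.0016 -0.0826] rows 14 per row [-0.0283 -0.0067  0.0001] [-0.0002 -0.0001 -0.0059]
```

View pics/w7.png

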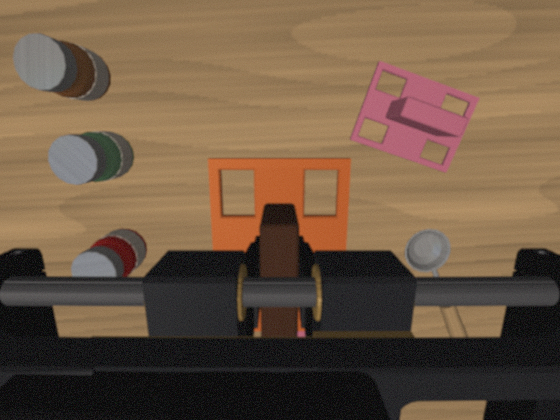

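The stencil is held with its front edge at row 158, spanning (209–351) and looking level. The jars are untouched at left. I'll measure its offset in the tool frame.

```bash
python3 - <<'E'
from h import *;import pickle
s,f=pickle.load(open("w7.pkl","rb"))
c=rect(mask(f["image"],4,14,170,80,(200,360,145,248)));T=np.array(f["tool_from_camera"])
def tool(px,z):
    u=cv2.undistortPoints(np.float64(px).reshape(-1,1,2),K(f),np.float64(f["dist_coeffs"])).reshape(-1,2)
    d=np.c_[u,np.ones(len(u))]@T[:3,:3].T;o=T[:3,3];return o+d*((z-o[2])/d[:,2])[:,None]
P=tool(c,.1985);px=c
e=P[(px[:,1]<165)&(px[:,0]>215)&(px[:,0]<345)];k=np.polyfit(e[:,0],e[:,1],1);print("front y at 0",k, "deg",np.degrees(np.arctan(k[0])))
for n,m in(("L",(px[:,0]<214)&(px[:,1]>165)&(px[:,1]<240)),("R",(px[:,0]>345)&(px[:,1]>165)&(px[:,1]<240))):
    q=P[m];k=np.polyfit(q[:,1],q[:,0],1);print(n,len(q),"x at y=-.04:",np.polyval(k,-.04),"x at 0",k[1],"deg",np.degrees(np.arctan(k[0])))
E
```

```text
front y at 0 [ 0.00047032 -0.05431456] deg 0.026947125827111028
L 74 x at y=-.04: -0.03939953911576797 x at 0 -0.039389564642489175 deg 0.014287380247384037
R 65 x at y=-.04: 0.039055729316316214 x at 0 0.03907537363439035 deg 0.028138410664308364
```

The stencil is centred in the grip within 0.5 mm, square and level. I carry it over the jars with its underside at 157 mm against the 70 mm jar tops.

>>> play_rows:
  steps:
    - [-0.006,-0.0014,0,0,0,0,10]
    - [-0.012,-0.0028,0,0,0,0,10]
    - [-0.02,-0.0047,0,0,0,0,10]
    - [-0.026,-0.0062,0,0,0,0,10]
    - [-0.026,-0.0062,0,0,0,0,10]
    - [-0.026,-0.0062,0,0,0,0,10]
    - [-0.026,-0.0062,0,0,0,0,10]
    - [-0.026,-0.0062,0,0,0,0,10]
    - [-0.026,-0.0062,0,0,0,0,10]
    - [-0.026,-0.0062,0,0,0,0,10]
    - [-0.026,-0.0062,0,0,0,0,10]
    - [-0.026,-0.0062,0,0,0,0,10]

```text
time_s: 18.98
eef_pos: [0.5796, 0.0128, 0.3585]
tool_rot: [179.9, 0.0, -92.4]
ft_force: [0.5, 0.4, -2.0]
gripper_width: 0.188
```

>>> play_rows:
  steps:
    - [-0.026,-0.0062,0,0,0,0,10]
    - [-0.026,-0.0062,0,0,0,0,10]
    - [-0.026,-0.0062,0,0,0,0,10]
    - [-0.02,-0.0047,0,0,0,0,10]
    - [-0.015,-0.0035,0,0,0,0,10]
    - [-0.009,-0.0022,0,0,0,0,10]
    - [0,0,0,0,0,-0.02,10]
    - [0,0,0,0,0,-0.04,10]
    - [0,0,0,0,0,-0.0226,10]
    - [0,0,0,0,0,0,10]
    - [0,0,0,0,0,0,10]
    - [0,0,0,0,0,0,10]

```text
time_s: 19.98
eef_pos: [0.6138, 0.1305, 0.3593]
tool_rot: [180.0, -0.0, -87.8]
ft_force: [-0.4, 0.3, -1.1]
gripper_width: 0.186
```

```bash
python3 - <<'E'
from h import *;from bench import sensors
s=sensors.observe();print(s["time_s"],s["eef_pos"],s["tool_rot"],s["gripper_width"],s["ft_force"])
delta(s,[.614,.1324,.2515],-87.7)
E
```

```text
19.9833 [0.61379772 0.13045684 0.35934459] [ 1.79998840e+02 -7.85624250e-03 -8.77793262e+01] 0.18635779139850797 [-0.4239662   0.29733881 -1.14240978]
delta [-0.0019 -0.0003  0.1078] [ 0.     -0.0001 -0.0014] rows 4 per row [-0.0005 -0.0001  0.027 ] [ 0.     -0.     -0.0003]
```

>>> play_rows:
  steps:
    - [-0.001,0,0.006,0,0,0,10]
    - [-0.0005,0,0.014,0,0,0,10]
    - [0,0,0.018,0,0,0,10]
    - [0,0,0.018,0,0,0,10]
    - [0,0,0.014,0,0,0,10]
    - [0,0,0.009,0,0,0,10]
    - [0,0,0.005,0,0,0,10]
    - [0,0,0,0,0,0,10]
    - [0,0,0,0,0,0,10]
    - [0,0,0,0,0,0,10]
    - [0,0,0,0,0,0,10]

```text
time_s: 20.9
eef_pos: [0.6139, 0.1326, 0.2762]
tool_rot: [-179.9, -0.0, -87.7]
ft_force: [-0.2, 0.6, -1.6]
gripper_width: 0.185
```

```bash
python3 - <<'E'
from h import *;from bench import sensors,cams;import pickle
s=sensors.observe();print(s["time_s"],s["eef_pos"],s["tool_rot"],s["gripper_width"],s["ft_force"])
delta(s,[.614,.1324,.2515],-87.7)
W=[cams.grab_frame(n) for n in("wrist","side")];print(sensors.observe()["eef_pos"]);pickle.dump((s,W),open("w8.pkl","wb"))
o=np.zeros((420,800,3),np.uint8);o[:300,:400]=cv2.resize(W[0]["image"],(400,300))
o[:,400:]=cv2.resize(W[1]["image"][110:225,290:400],(400,420),interpolation=2);cv2.imwrite("pics/w8.png",o)
E
```

```text
20.9 [0.61389068 0.13255609 0.27616737] [-1.79919248e+02 -1.36719651e-04 -8.77045909e+01] 0.18548777749976397 [-0.23668577  0.57838268 -1.59292895]
delta [ 0.0002 -0.0001  0.0247] [-0.0014 -0.     -0.0001] rows 1 per row [ 0.0002 -0.0001  0.0247] [-0.0014 -0.     -0.0001]
[0.61382286 0.13252837 0.27593188]
```

View pics/w8.png

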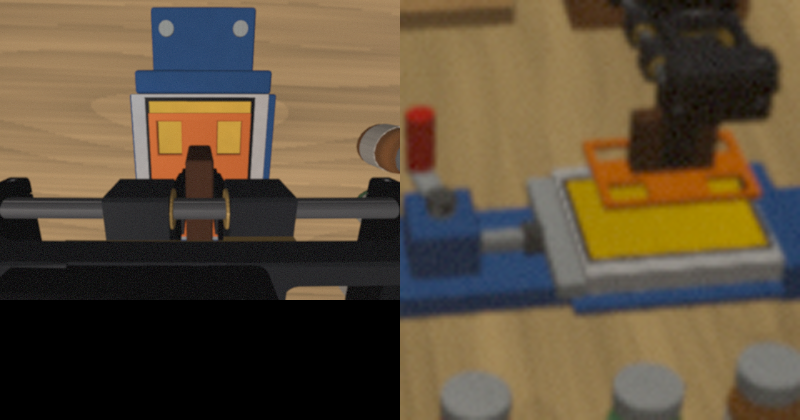

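The stencil is over the panel, level and square, with the jaw tight against the panel. Lowering the last part.

>>> play_rows:
  steps:
    - [0,0,0.004,0,0,0,10]
    - [0,0,0.006,0,0,0,10]
    - [0,0,0.006,0,0,0,10]
    - [0,0,0.005,0,0,0,10]
    - [0,0,0.003,0,0,0,10]
    - [0,0,0,0,0,0,10]
    - [0,0,0,0,0,0,10]
    - [0,0,0,0,0,0,10]
    - [0,0,0,0,0,0,10]

```text
time_s: 21.75
eef_pos: [0.6138, 0.1326, 0.2515]
tool_rot: [-180.0, -0.0, -87.7]
ft_force: [0.3, -0.1, -1.8]
gripper_width: 0.189
```

```bash
python3 - <<'E'
from h import *;from bench import sensors,cams;import pickle
s=sensors.observe();print(s["time_s"],s["eef_pos"],s["tool_rot"],s["gripper_width"],s["ft_force"])
f=cams.grab_frame("wrist");d=cams.grab_frame("side");t=cams.grab_frame("top");pickle.dump((s,f,d,t),open("w9.pkl","wb"))
o=np.zeros((600,800,3),np.uint8);o[:,:400]=cv2.resize(f["image"][100:250,180:400],(400,273)).repeat(1,0) if 0 else 0
o[:327,:480]=cv2.resize(f["image"][100:250,180:400],(480,327),interpolation=2)
o[:420,480:]=cv2.resize(d["image"][110:225,310:398],(320,420),interpolation=2);cv2.imwrite("pics/w9.png",o[:420])
# fwd edges in image: predicted mark & stencil outlines
R=lambda a:np.array([[np.cos(a),-np.sin(a)],[np.sin(a),np.cos(a)]])
for n,hx,hy,z in(("yellow",.063,.048,.038),("outer",.067,.052,.038),("stencil",.055,.04,.053)):
    P=[[*(R(np.radians(2.3))@v+[.614,.1324]),z] for v in([hx,hy],[hx,-hy],[0,hy],[0,-hy])];print(n,proj(f,P,s).round(1).tolist())
h=cv2.cvtColor(f["image"],cv2.COLOR_BGR2HSV)
for r in(160,180,200): print(r,[(x,*h[r,x]) for x in list(range(200,216))+list(range(344,362))])
print([(r,*h[r,280]) for r in range(128,168,1)])
E
```

```text
21.75 [0.61384882 0.13256417 0.2515437 ] [-1.79974588e+02 -3.16100938e-03 -8.76995748e+01] 0.18882749156852974 [ 0.31441692 -0.09569899 -1.75357158]
yellow [[199.0, 142.2], [359.9, 142.1], [205.1, 242.0], [353.8, 241.9]]
outer [[191.9, 135.3], [367.0, 135.2], [198.9, 242.0], [360.0, 241.9]]
stencil [[207.7, 157.7], [351.3, 157.7], [212.7, 250.5], [346.3, 250.4]]
160 [(200, np.uint8(21), np.uint8(164), np.uint8(146)), (201, np.uint8(21), np.uint8(173), np.uint8(192)), (202, np.uint8(21), np.uint8(174), np.uint8(202)), (203, np.uint8(21), np.uint8(170), np.uint8(202)), (204, np.uint8(21), np.uint8(176), np.uint8(200)), (205, np.uint8(22), np.uint8(175), np.uint8(201)), (206, np.uint8(20), np.uint8(176), np.uint8(198)), (207, np.uint8(17), np.uint8(174), np.uint8(204)), (208, np.uint8(13), np.uint8(182), np.uint8(206)), (209, np.uint8(11), np.uint8(181), np.uint8(209)), (210, np.uint8(11), np.uint8(186), np.uint8(211)), (211, np.uint8(11), np.uint8(186), np.uint8(207)), (212, np.uint8(11), np.uint8(181), np.uint8(211)), (213, np.uint8(11), np.uint8(185), np.uint8(208)), (214, np.uint8(1
[... 5789 characters left out ...]
8(20), np.uint8(173), np.uint8(209)), (155, np.uint8(20), np.uint8(172), np.uint8(210)), (156, np.uint8(20), np.uint8(174), np.uint8(205)), (157, np.uint8(19), np.uint8(182), np.uint8(188)), (158, np.uint8(15), np.uint8(181), np.uint8(182)), (159, np.uint8(11), np.uint8(183), np.uint8(194)), (160, np.uint8(10), np.uint8(183), np.uint8(204)), (161, np.uint8(11), np.uint8(184), np.uint8(204)), (162, np.uint8(11), np.uint8(188), np.uint8(202)), (163, np.uint8(11), np.uint8(189), np.uint8(200)), (164, np.uint8(11), np.uint8(187), np.uint8(206)), (165, np.uint8(10), np.uint8(182), np.uint8(203)), (166, np.uint8(11), np.uint8(186), np.uint8(202)), (167, np.uint8(10), np.uint8(182), np.uint8(200))]
```

View pics/w9.png

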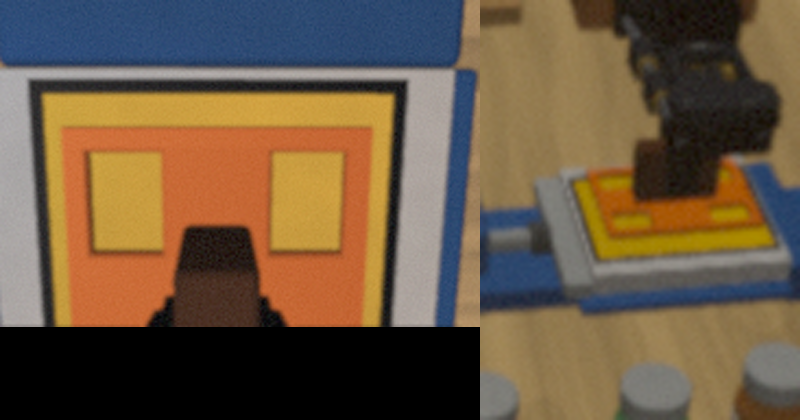

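The outline and stencil edges in the wrist image match the prediction for "centred" within about 0.4 px (under 0.5 mm). The sides are parallel, the side view shows a clear gap, and the jars stand. Handing in.

```bash
python3 -c "
from bench import ticket,sensors
s=sensors.observe();print(s['time_s'],s['eef_pos'],abs(s['joint_velocities']).max());print(ticket.hand_in())"
```

```text
21.9 [0.6137956  0.13252734 0.25152536] 0.09512697435451262
the job is handed in; nothing more can be done
None
```

The job is done and handed in at about 22 s, with the stencil still held motionless over the clamped panel.

- **Vise:** I cranked the knob clockwise from about 0.2 to about 6.25 rad, where it pushed back with about 17 N, and let go. Afterwards the knob stood at about 6.0 to 6.1 rad. The panel had moved 7–8 mm and lay tight between both jaws.
- **Stencil:** I gripped the orange stencil by its handle; it sat within 0.5 mm of the middle of the grip, square and level. I carried it over the jars with the underside at about 157 mm, against jar tops at 70 mm.
- **Last checks:** The stencil is centred on the outline within about 0.5 mm and parallel to it. The tilt reads below 0.1°, and the underside is about 48 mm above the table, so 10 mm above the panel. The wrist force showed only the stencil's weight, and the last side view showed the jars standing.
- **Disagreement:** The cameras differed by up to about 2 mm in x and 3 mm in y on the position of the outline. I followed the wrist camera, which had also measured the stencil. The 10 mm gap comes from the measured height of the arm, not from an image.

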